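Load the slide tray and index the stage to the scanner

ROBOT

A 7-joint arm with a two-finger parallel gripper is mounted at the origin on the work surface. World frame = base frame: x ahead of the robot, y to its left, z up, the work surface at z = 0. Lengths are in m, angles in rad, forces in N, time in s.
With the tool pointing down it reaches from about 0.4 to 0.875 m from the base axis. Payload 19.3 kg.
Tool frame: the origin (TCP) lies at the very end of the fingers, on their centre line; the grasp point (between the pads) lies bot.pinch_z behind it (bot.pinch_z is the distance from the TCP to the grasp point, in m); z points along the fingers, y is the line along which they close (so a half turn about z gives the same grasp; the last joint's range is limited). The gripper opens to 85 mm and grips with 20 to 120 N. Pads are 22 mm wide; open, the fingers measure 114 mm over their backs; the gripper's body (76 mm by 85 mm) begins 54 mm behind the grasp point. The pads swing forward as they close: fully open they stand 13 mm farther back than shut.
Start: joints at [-1.35, 0.521, -0.036, 1.599, 0.021, 1.021, -0.113], TCP at [0.179, 0.599, 0.231] pointing down, gripper open.
Joint ranges: [-2.91, 2.91], [-0.3, 2.13], [-1.5, 1.42], [0.17, 2.43], [-1.26, 4.41], [0.16, 1.93], [-2.52, 2.52]. Speed limits (rad/s): [1.89, 1.89, 2.39, 2.39, 3.01, 3.01, 3.01].

INTERFACE

Orientations are given as [roll, pitch, yaw] about the fixed x, y, z axes, in that order (R = Rz(yaw) Ry(pitch) Rx(roll)).
In Python, from workcell import bot, grab_frame, ticket gives the robot as it stands.
- The arm moves only by the tool arm_command, never from a script. Its argument "commands" is a list of rows, each a list of 3 entries, a list of its own where there are three numbers: the shift along the world's x, y, z in mm, then the turn about the world's z in rad, then the gripper command: -1 is fully open, 1 is shut, values between are in proportion. In form: [[[tx, ty, tz], roll, fingers], ...]. A call has 1 to 20 rows; each row shifts and turns the commanded pose from where the row before left it; what a row does not reach is not made up. A row lasts 1/10 s, in which the tool goes at most 50 mm and 8.59 degrees, less where a joint would pass 70% of its speed; a pose out of reach is approached as far as the arm can. A call with a gripper value outside its range is refused whole. The fingers move at their own pace and stop on an object; "newtons" is the grip in N (left out, the last holds). Time passes only in rows, so rows that do not move let the fingers close. It gives the time, the measured TCP pose, the force, the opening and the grip force at its end, in the units of the state.
- bot.observe(): the state, without advancing time (a new reading comes with each control period).
- grab_frame(name): name is "scene" or "top" or "wrist"; returns a dict with "image" (480x640x3 uint8, red, green, blue), "vertical_fov" (degrees; the focal length in pixels is half the picture's height over the tangent of half this angle, whatever the lens; pixels are square), "cx", "cy" (the principal point, pixels), "k1" (the pictures are not rectified: a ray, as slopes to the right and down, at radius r is drawn at 1 + k1 r^2 times it, then the intrinsics apply), "R" (3x3) and "t" (3): a world point X has camera coordinates R X + t. Camera axes: x right, y down, z forward; pixel columns grow to the right and rows downward; lengths in m; the calibration is good to about 2 mm. A picture is of the moment at which its call begins. There is no depth.
- ticket.job_done(): hands the job in; it is judged then, once.
The state is a dict: "clock": time; "qpos": joint angles; "qd": joint speeds; "joint_efforts": joint torques, N m; "position": TCP position; "tool_rot": TCP orientation; "force": force on the tool from outside, world axes, zero at the start; "moment": the same for the moment, N m; "grip_width": finger opening in m; "finger_force": force on a finger pad.
Only numpy, scipy, OpenCV 4.12 (cv2) and the standard library are available. Lean on these libraries where they do the work, as an engineer would, in place of code of your own. Each camera call takes 0.05 s, during which the arm holds its last target. There are 200 camera calls.

TASK

Draw the blue slide tray by its orange lip out from under the stack of lidded plates, straight towards the near end of the carriage until it meets the carriage's front stop, leaving the plates stacked and upright in their fence. Then pull the black, red-topped index knob up, slide the carriage sideways one notch to the side where the white and blue scanner stands, and let the knob go so that its pin drops fully into that notch, the tray still home on the carriage. Leave the other things on the bench where they are.

Things in the scene. Friction and masses are not known exactly. Their poses are not given: they have to be found in the camera images.
- stage: Fixed grey indexing stage on the bench, base plate 316 mm (x) by 336 mm (y), 12 mm thick. Origin at bench level under the carriage's centre in the middle notch. Its -x end is the near end, facing the robot; +y runs along the slide.
- deck (a point): Centre of the deck that carries the stack, on its top, 34 mm above the bench, level with the carriage floor; 110 mm (x) by 144 mm (y), at x = 139 mm of the stage. Four dark corner fences reach 44 mm above it; the front ones have their near faces at x = -57 mm here and leave 96 mm (y = -48 to 48 mm) free between them.
- bar (a point): Middle of the top of the steel toothed bar that runs along y at x = -102 mm of the stage, 30 mm above the bench. It has three notches 14 mm wide, at y = -100, 0 and +100 mm.
- carriage (a joint): Position in m of the aluminium carriage along the stage's +y: 0 at the middle (loading) notch, where it starts; notches at -0.100 and +0.100; travel ends at -0.115 and +0.115. About 2.5 N of friction when the pin is out. In a notch the pin locks it, with 2 mm of play either way.
- carriage_mid (a point): Centre of the carriage floor (its top, 34 mm above the bench), axes as the stage's; moves with the carriage. Floor from x = -76 to 78 mm, y = -55 to 55 mm; side guides 10 mm high, inner faces at y = -41 and 41 mm; front stop 6 mm high, inner face at x = -70 mm. The tray is home when its origin is at x = 0 here.
- plunger (a joint): How far in m the index knob and its pin are pulled straight up: 0 = fully down in the notch, travel ends at 0.018. The pin is free of the notched bar above 0.012. A spring presses it down: about 6 N at 0, 10 N fully up, weight included. Let go between notches it rides on the bar at 0.012 and drops in when over a notch; its tip is rounded.
- knob_mid (a point): Middle of the upright cylindrical index knob, black with a red top, 30 mm diameter, 34 mm tall (17 mm above and below). 71 mm above the bench with the pin down; at x = -102 mm, y = 0 of carriage_mid. Under it a brass bush, 24 mm diameter, top 50 mm above the bench, on an apron at 40 mm. Pulled up and held, it also serves to slide the carriage.
- tray: Blue slide tray, 140 mm (x) by 76 mm (y), 8 mm thick, 0.15 to 0.4 kg, origin at the centre of its underside. It starts lying along the stage's x, its rear half on the stage's deck under the stack, its front (-x) end with the lip already between the carriage's guides.
- lip (a point): Centre of the tray's upright orange lip: 8 mm thick (x), 60 mm wide (y), its foot on the tray's top, 11 mm above and below this point (at 66 mm towards -x from the tray's centre, 19 mm above its underside). At the start there are 40 to 65 mm free between the lip and the front fences.
- plate_low: Lowest of three lidded clear plates stacked on the tray, each 85.5 mm (x) by 127.8 mm (y), 20 mm tall, about 80 g; origin at the centre of the underside. It drops 8 mm onto the deck when the tray leaves from under it.
- plate_mid: Middle plate of the stack, same as plate_low.
- plate_top: Top plate of the stack, same as plate_low; the stack's top is 102 mm above the bench at the start.
- scan_spot (a point): Where carriage_mid comes to lie when the carriage is in the notch in front of the scanner; it moves with the scanner, which stands at the stage's +y or -y side. Axes as the stage's.
- scanner: Fixed scanner: white box 46 mm wide, 96 mm tall, with a blue-ringed lens that looks towards -x and a blue patch on its top, standing on the stage beside the stack at x = 135 mm, y = +100 or -100 mm of the stage. Origin at its foot.
- dryer: Fixed grey dryer with a yellow top and black grille, 46 mm wide, 92 mm tall, standing on the stage on the side opposite the scanner. Not used.
- bottle: Bystander: brown glass bottle with a blue cap, 60 mm diameter, 130 mm tall, origin at the centre of its underside. Beside the stage, loose.
- tube_rack: Bystander: blue rack of red- and purple-capped tubes, 110 x 62 x 82 mm, origin at the centre of its underside. Beside the stage, loose.
- tip_box: Bystander: green pipette-tip box with a clear lid, 120 x 82 x 62 mm, origin at the centre of its underside. Beside the stage, loose.
- beaker: Bystander: glass beaker, 86 mm diameter, 105 mm tall, origin at the centre of its underside. Beside the stage, loose.
- foam_rack: Bystander: yellow and white foam tube rack, 100 x 70 x 46 mm, origin at the centre of its underside. Beside the stage, loose.
- pen_cup: Bystander: dark steel cup of pens, 72 mm diameter, 145 mm tall with the pens, origin at the centre of its underside. Beside the stage, loose.
There are look-alikes about, which are no part of the job. Leave any brown or turquoise look-alike of the plate_low alone.

How it is judged:
By the outcome, as a careful person would: the job done as asked, in the order asked, and still so for the second after the job is handed in, with the robot touching nothing.
It also fails if it takes over 45 s, if anything falls off the work surface, if the arm or the gripper's body presses on something with over 40 N, if the wrist force passes 120 N, or if a joint passes its speed limit or range.

## Working session

There is one attempt and no reset: what is moved stays moved. The work goes in short steps, Python scripts to look and compute and a tool call to move; the robot and the scene stay as the last step left them, time stands still between calls to the robot, and variables do not carry over. Pictures are saved under pics/ and viewed, at most 10 in all, crops included, and the job is handed in when it is done.

Besides the shell and the picture viewer there is one more tool, called after "Call:" as a command line: name --argument value ..., lists and objects as JSON in quotes. arm_command: Moves the arm, as the interface text tells. Its arguments: {"type":"object","properties":{"commands":{"type":"array"},"newtons":{"type":"number"}},"required":["commands"]}

```bash
mkdir -p pics; cat > h.py <<'E'
import numpy as np, cv2
from workcell import bot, grab_frame, ticket
def K(f):
    F=240/np.tan(np.radians(f["vertical_fov"])/2); return F
def ray(f,u,v):
    F=K(f); d=np.array([(u-f["cx"])/F,(v-f["cy"])/F]); s=d.copy()
    for _ in range(20): s=d/(1+f["k1"]*(s@s))
    R=np.array(f["R"]);t=np.array(f["t"]); return -R.T@t, R.T@np.array([s[0],s[1],1])
def onz(f,u,v,z):
    o,d=ray(f,u,v); return o+d*(z-o[2])/d[2]
def proj(f,X):
    c=np.array(f["R"])@np.array(X)+np.array(f["t"]); s=c[:2]/c[2]; s=s*(1+f["k1"]*(s@s)); return s*K(f)+[f["cx"],f["cy"]]
def save(f,n): cv2.imwrite(f"pics/{n}.png",f["image"][:,:,::-1])
E
python3 - <<'E'
from h import *
import pickle
for n in("scene","top"):
    f=grab_frame(n); save(f,n+"0"); pickle.dump(f,open(n+"0.pkl","wb"))
    print(n,f["vertical_fov"],-np.array(f["R"]).T@f["t"])
s=bot.observe(); print(bot.pinch_z,s["position"],s["tool_rot"],s["grip_width"],s["clock"])
E
```

```text
scene 48.32481141048243 [1.59505031 0.12097894 0.72301845]
top 42.773851472168204 [ 0.37018078 -0.01993345  1.52391324]
0.0187 [0.17910719 0.59847506 0.23079601] [-3.14058437e+00  5.65462616e-05  2.85083884e+00] 0.08509420403549853 0.1
```

View pics/scene0.png

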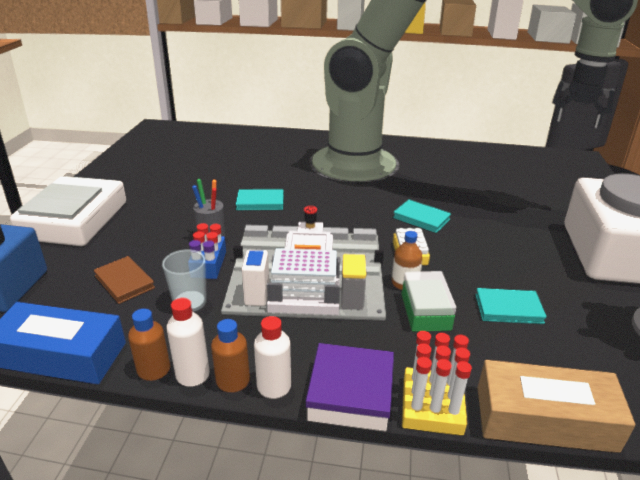

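View pics/top0.png

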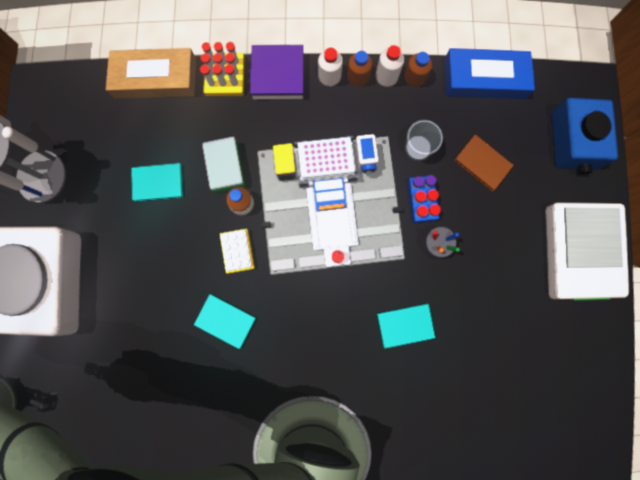

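Top view: stage at about (333,205), with the red knob top at (338,256), the orange lip at (330,206) and the stack at (327,158). The white/blue scanner is at (368,150), to the right, which is −y. The yellow dryer is at (284,160). The turquoise (157,182), (224,321), (406,326) and brown (484,162) slabs are look-alikes to leave alone.

```bash
python3 - <<'E'
from h import *
import pickle
f=pickle.load(open("top0.pkl","rb")); im=f["image"]; hsv=cv2.cvtColor(im,cv2.COLOR_RGB2HSV)
def blob(lo,hi,box):
    x0,y0,x1,y1=box; m=cv2.inRange(hsv,lo,hi)[y0:y1,x0:x1]; ys,xs=np.nonzero(m); p=np.c_[xs+x0,ys+y0].astype(np.float32); return p
red=blob((0,150,90),(6,255,255),(325,240,352,270)); c=red.mean(0); print("knob",len(red),c,onz(f,*c,.088))
k=onz(f,*c,.088)
o=blob((8,130,120),(22,255,255),(300,195,360,225)); c=o.mean(0); print("lip",len(o),c,o.min(0),o.max(0),onz(f,*c,.062),cv2.minAreaRect(o)); l=onz(f,*c,.062)
b=blob((105,120,80),(125,255,255),(355,130,385,175)); c=b.mean(0); print("scan",c,onz(f,*c,.096))
y=blob((24,130,120),(34,255,255),(268,140,300,180)); c2=y.mean(0); print("dry",c2,onz(f,*c2,.092))
A=onz(f,*c,.096);B=onz(f,*c2,.092); d=B-A; print("yaw from sc-dr",np.arctan2(-d[0],d[1]), np.linalg.norm(d[:2]))
d=l-k; print("yaw knob-lip",np.arctan2(d[1],d[0]),np.linalg.norm(d[:2]))
crop=cv2.resize(im[125:285,245:420],None,fx=3.4,fy=3.4,interpolation=cv2.INTER_CUBIC); cv2.imwrite("pics/crop.png",crop[:,:,::-1])
E
```

```text
knob 91 [337.37363 256.32968] [ 0.48439397 -0.05931179  0.088     ]
lip 67 [331.11942 206.77612] [320. 205.] [342. 209.] [ 0.60644401 -0.04529053  0.062     ] ((331.0307922363281, 206.7461700439453), (2.9768333435058594, 22.20221710205078), 82.87498474121094)
scan [367.36545 153.24252] [ 0.7309555  -0.13183196  0.096     ]
dry [283.78757 158.17616] [0.71965086 0.06835048 0.092     ]
yaw from sc-dr 0.056411795944446716 0.20050138457321467
yaw knob-lip 0.11437980428036847 0.12285279257335041
```

View pics/crop.png

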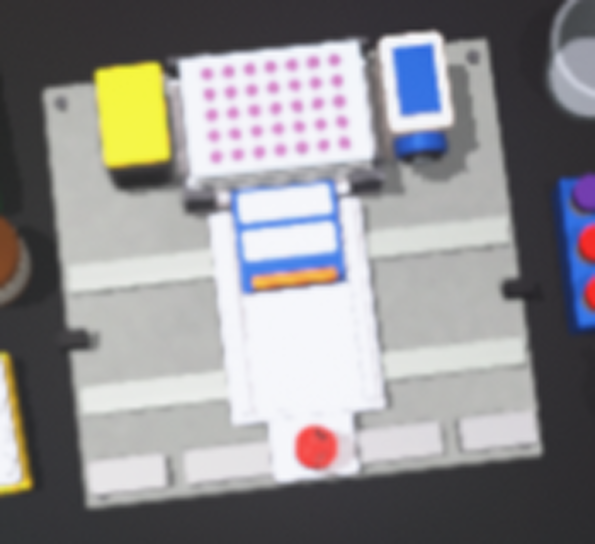

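Candidates: the scanner is the white box with a blue patch and lens at (368,150), on the −y side. The yellow one is the dryer. The crop confirms a lip of about 60 mm at (330,206) under the stack, and stage yaw of about +0.11. I can grip both the lip and the knob across the stage's y axis.

Call:
arm_command --commands '[[[21, -32, 0], 0.1, -1], [[21, -32, 0], 0.1, -1], [[21, -32, 0], 0.1, -1], [[21, -32, 0], 0.1, -1], [[21, -32, 0], 0, -1], [[21, -32, 0], 0, -1], [[21, -32, 0], 0, -1], [[21, -32, 0], 0, -1], [[21, -32, 0], 0, -1], [[21, -32, 0], 0, -1], [[21, -32, 0], 0, -1], [[21, -32, 0], 0, -1], [[21, -32, 0], 0, -1], [[21, -32, 0], 0, -1], [[21, -32, 0], 0, -1], [[21, -32, 0], 0, -1], [[21, -32, 0], 0, -1], [[21, -32, 0], 0, -1], [[21, -32, 0], 0, -1], [[21, -32, 0], 0, -1]]' --newtons 40

```text
clock: 2.1
position: [0.5997, -0.0427, 0.2311]
tool_rot: [3.142, -0.0, -3.032]
force: [0.7, 1.0, -0.8]
grip_width: 0.0858
finger_force: 0.0
```

```bash
python3 - <<'E'
from h import *
import pickle
g=pickle.load(open("top0.pkl","rb"))
C=[onz(g,245+u/3.4,125+v/3.4,.012)[:2] for u,v in((88,505),(540,455),(488,38),(44,90))]
C=np.array(C);e=lambda a,b:(C[b]-C[a])
print("centre",C.mean(0),"edges",[ (np.linalg.norm(e(a,b)).round(4)) for a,b in((0,1),(1,2),(2,3),(3,0))])
d=e(1,2)+e(0,3); w=e(1,0)+e(2,3); print("yaw",np.arctan2(d[1],d[0]),np.arctan2(-w[0],w[1]))
f=grab_frame("wrist"); save(f,"w1"); pickle.dump(f,open("w1.pkl","wb"))
s=bot.observe(); print(s["position"],s["tool_rot"],s["clock"],s["force"])
im=f["image"]; hsv=cv2.cvtColor(im,cv2.COLOR_RGB2HSV)
for n,lo,hi,z in(("lip",(8,130,120),(22,255,255),.064),("knob",(0,150,90),(6,255,255),.088)):
    m=cv2.inRange(hsv,lo,hi)
    cs,_=cv2.findContours(m,cv2.RETR_EXTERNAL,cv2.CHAIN_APPROX_NONE)
    for c in sorted(cs,key=cv2.contourArea)[-3:]:
        r=cv2.minAreaRect(c); print(n,cv2.contourArea(c),r,onz(f,*r[0],z))
E
```

```text
centre [ 0.6215151  -0.04438397] edges [np.float64(0.3314), np.float64(0.3151), np.float64(0.3348), np.float64(0.3113)]
yaw 0.1113370138733114 0.1153991064587354
[ 0.60189743 -0.04881504  0.23095521] [-3.13850235e+00  4.53257674e-04 -3.03736359e+00] 2.15 [-4.17011459 -6.81188005 -1.50088716]
lip 420.5 ((316.5, 225.5), (9.0, 59.0), 90.0) [ 0.60503395 -0.04944985  0.064     ]
lip 873.5 ((557.3197631835938, 262.0429382324219), (30.342288970947266, 43.31303787231445), 76.60750579833984) [0.61572457 0.189648   0.064     ]
lip 1287.5 ((17.5, 304.5), (35.0, 69.0), 0.0) [ 0.72212183 -0.34954479  0.064     ]
knob 459.0 ((76.35134887695312, 232.10809326171875), (25.975038528442383, 26.96143341064453), 80.53767395019531) [ 0.62827465 -0.26077591  0.088     ]
knob 600.5 ((47.25, 232.25001525878906), (28.43684196472168, 29.025188446044922), 78.69007110595703) [ 0.63132933 -0.28776654  0.088     ]
knob 1332.5 ((54.5, 192.5), (29.0, 61.0), 90.0) [ 0.59458043 -0.27732257  0.088     ]
```

View pics/w1.png

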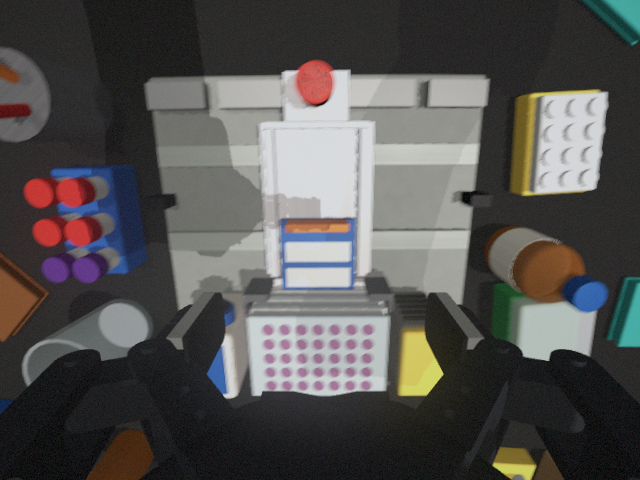

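The wrist view shows the knob at (316,82), the lip at (316,226), aligned with the tool, and the stack at (318,350). I'll descend partway and refine.

Call:
arm_command --commands '[[[1, 0, -22], 0.006, -1], [[1, 0, -22], 0, -1], [[1, 1, -22], 0, -1], [[1, 1, -22], 0, -1], [[0, 0, -22], 0, -1], [[0, 0, 0], 0, -1], [[0, 0, 0], 0, -1]]'

```text
clock: 2.85
position: [0.6032, -0.0393, 0.1215]
tool_rot: [-3.142, -0.001, -3.026]
force: [-0.1, -1.0, 0.4]
grip_width: 0.0854
finger_force: 0.0
```

```bash
python3 - <<'E'
from h import *
import pickle
for n in("wrist","top"):
    f=grab_frame(n); save(f,n+"2"); pickle.dump(f,open(n+"2.pkl","wb"))
    im=f["image"]; hsv=cv2.cvtColor(im,cv2.COLOR_RGB2HSV)
    m=cv2.inRange(hsv,(8,130,120),(22,255,255))
    if n=="top": continue
    cs,_=cv2.findContours(m,cv2.RETR_EXTERNAL,cv2.CHAIN_APPROX_NONE)
    for c in sorted(cs,key=cv2.contourArea)[-4:]:
        x,y,w,h=cv2.boundingRect(c)
        print(cv2.contourArea(c),(x,y,w,h),onz(f,x,y+h/2,.064),onz(f,x+w,y+h/2,.064))
    m=cv2.inRange(hsv,(0,150,90),(6,255,255))
    cs,_=cv2.findContours(m,cv2.RETR_EXTERNAL,cv2.CHAIN_APPROX_NONE)
    for c in sorted(cs,key=cv2.contourArea)[-4:]:
        x,y,w,h=cv2.boundingRect(c); print("red",(x,y,w,h),onz(f,x+w/2,y+h/2,.088))
s=bot.observe(); print(s["position"],s["tool_rot"],s["clock"],s["force"])
E
```

```text
0.0 (621, 98, 1, 1) [0.48863895 0.11721675 0.064     ] [0.48855331 0.11781284 0.064     ]
0.0 (624, 79, 1, 1) [0.47864273 0.11576172 0.064     ] [0.47855561 0.11635121 0.064     ]
0.5 (349, 248, 7, 3) [ 0.59523229 -0.02475366  0.064     ] [ 0.59473608 -0.02045105  0.064     ]
980.5 (264, 251, 95, 17) [ 0.6078067  -0.07657074  0.064     ] [ 0.60099263 -0.01767805  0.064     ]
red (327, 20, 1, 1) [ 0.47898978 -0.05201653  0.088     ]
red (291, 39, 6, 6) [ 0.4898423  -0.06658163  0.088     ]
red (303, 5, 5, 10) [ 0.47578188 -0.06260029  0.088     ]
red (274, 0, 66, 67) [ 0.48554189 -0.06088928  0.088     ]
[ 0.60378271 -0.03930952  0.12246365] [-3.14137586e+00  1.39407222e-03 -3.02648049e+00] 2.95 [ 0.52872413 -0.2599894  -0.03425905]
```

View pics/wrist2.png

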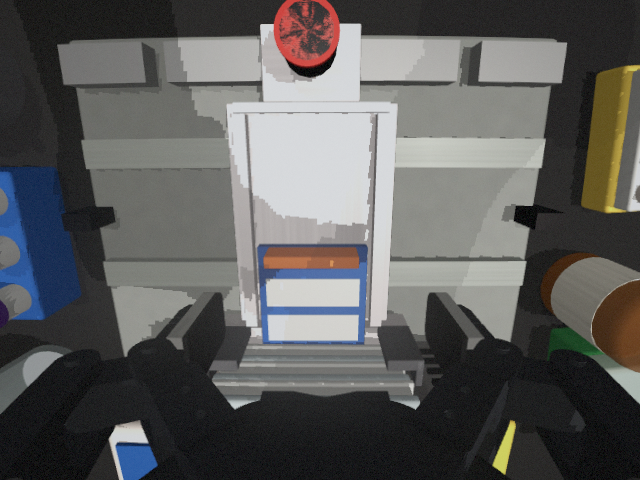

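The lip is at (312,258) and the knob at (306,33). The lip centre comes out at about (0.605,−0.0465), the knob at (0.485,−0.060) and the yaw at 0.113, so the pull is about 85 mm.

Call:
arm_command --commands '[[[2, -7, -10], 0, -1], [[0, 0, -20], 0, -1], [[0, 0, -20], 0, -1], [[0, 0, -15], 0, -1], [[0, 0, -10], 0, -1], [[0, 0, -4], 0, -1], [[0, 0, 0], 0, -1], [[0, 0, 0], 0, 1], [[0, 0, 0], 0, 1], [[0, 0, 0], 0, 1], [[0, 0, 0], 0, 1], [[0, 0, 0], 0, 1]]' --newtons 30

```text
clock: 4.15
position: [0.6057, -0.0463, 0.0433]
tool_rot: [-3.141, 0.001, -3.027]
force: [-2.0, 0.2, 7.0]
grip_width: 0.0588
finger_force: 31.0
```

```bash
python3 - <<'E'
from h import *
f=grab_frame("wrist"); save(f,"w3")
s=bot.observe(); print(s["position"],s["clock"],s["force"],s["moment"],s["finger_force"],s["grip_width"])
E
```

```text
[ 0.60565415 -0.04630072  0.04326809] 4.2 [-1.6430818   0.83432734  7.90699647] [-0.00541567  0.40380908 -0.07123092] 30.987762808799744 0.05906424495558714
```

View pics/w3.png

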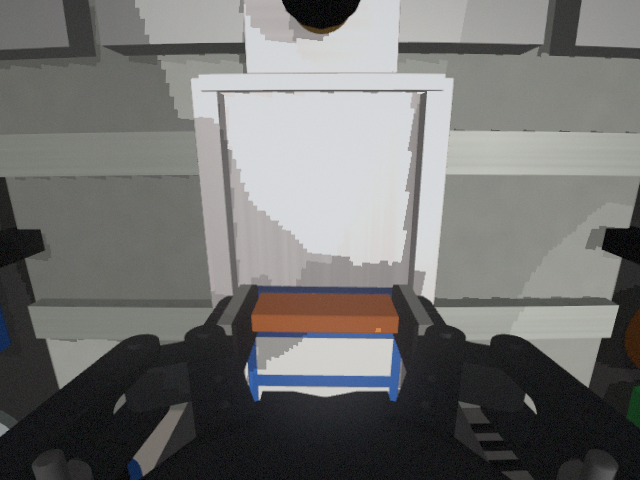

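The lip is gripped across its width at (325,313), about 59 mm. Now pull.

Call:
arm_command --commands '[[[-2, 0, 1], 0, 1], [[-4, -1, 0], 0, 1], [[-5, 0, 0], 0, 1], [[-5, -1, 0], 0, 1], [[-5, -0.5, 0], 0, 1], [[-5, -0.5, 0], 0, 1], [[-5, -1, 0], 0, 1], [[-5, 0, 0], 0, 1], [[-5, -1, 0], 0, 1], [[-5, -0.5, 0], 0, 1], [[-5, -0.5, 0], 0, 1], [[-5, -1, 0], 0, 1], [[-5, 0, 0], 0, 1], [[-5, -1, 0], 0, 1], [[-5, -0.5, 0], 0, 1], [[-4, -0.5, 0], 0, 1], [[-2, 0, 0], 0, 1], [[0, 0, 0], 0, 1]]'

```text
clock: 6.0
position: [0.5276, -0.0554, 0.0433]
tool_rot: [-3.142, -0.001, -3.027]
force: [-3.9, -1.3, 5.3]
grip_width: 0.059
finger_force: 33.4
```

```bash
python3 - <<'E'
from h import *
s=bot.observe(); print(s["position"],s["clock"],s["force"],s["moment"],s["finger_force"],s["grip_width"])
f=grab_frame("wrist"); a=f["image"]; g=grab_frame("top")["image"][110:290,225:435]; g=cv2.resize(g,None,fx=1.9,fy=1.9)
o=np.zeros((480,800,3),np.uint8); o[:360,:400]=g[:342,:399].shape and cv2.resize(g,(400,360)); o[:300,400:]=cv2.resize(a,(400,300)); cv2.imwrite("pics/m4.png",o[:,:,::-1])
E
```

```text
[ 0.52763316 -0.05537914  0.04328676] 6.0 [-3.87888023 -1.27644555  5.32567738] [-0.15040145  0.60374178 -0.04839806] 33.35972785949707 0.05899916127535149
```

View pics/m4.png

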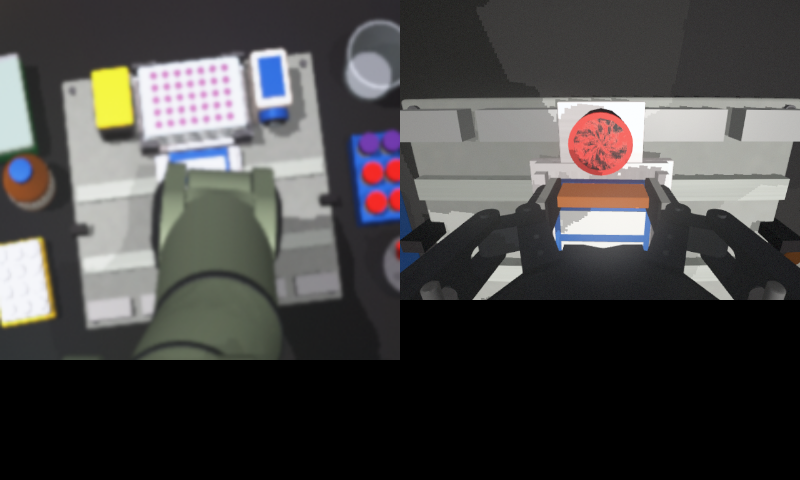

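The tray is moving with the grip at lip (602,195), and the stack is in place at (193,98). About 7 mm remain, so I'll creep to the stop.

Call:
arm_command --commands '[[[-1.5, 0, 0], 0, 1], [[-1.5, -0.5, 0], 0, 1], [[-1.5, 0, 0], 0, 1], [[-1, 0, 0], 0, 1], [[-1, -0.5, 0], 0, 1], [[0, 0, 0], 0, 1]]'

```text
clock: 6.7
position: [0.5215, -0.0562, 0.0433]
tool_rot: [3.142, -0.0, -3.026]
force: [0.5, 0.6, 2.6]
grip_width: 0.0589
finger_force: 33.1
```

Call:
arm_command --commands '[[[-1, 0, 0], 0, 1], [[-1, 0, 0], 0, 1], [[-1, -0.3, 0], 0, 1], [[-0.5, 0, 0], 0, 1], [[0, 0, 0], 0, 1]]'

```text
clock: 7.2
position: [0.5192, -0.0563, 0.0434]
tool_rot: [-3.141, 0.002, -3.026]
force: [7.7, 1.3, -3.1]
grip_width: 0.0591
finger_force: 33.0
```

Call:
arm_command --commands '[[[-1, 0, 0], 0, 1], [[-1, -0.2, 0], 0, 1], [[0, 0, 0], 0, 1]]'

```text
clock: 7.5
position: [0.5183, -0.0564, 0.0436]
tool_rot: [-3.141, 0.004, -3.026]
force: [13.4, 1.1, -5.1]
grip_width: 0.0588
finger_force: 34.0
```

Contact with the stop at 13 N. Relax, release and rise.

Call:
arm_command --commands '[[[2.5, 0.3, 0], 0, 1], [[0, 0, 0], 0, -1], [[0, 0, 0], 0, -1], [[0, 0, 0], 0, -1], [[0, 0, 0], 0, -1], [[0, 0, 20], 0, -1], [[0, 0, 30], 0, -1], [[0, 0, 30], 0, -1], [[0, 0, 0], 0, -1]]'

```text
clock: 8.4
position: [0.5203, -0.0567, 0.1265]
tool_rot: [-3.141, 0.005, -3.027]
force: [0.5, 0.5, 0.4]
grip_width: 0.0853
finger_force: 0.0
```

```bash
python3 - <<'E'
from h import *
f=grab_frame("wrist"); save(f,"w5"); hsv=cv2.cvtColor(f["image"],cv2.COLOR_RGB2HSV)
for n,lo,hi,z in(("lip",(8,130,120),(22,255,255),.064),("red",(0,150,90),(6,255,255),.088)):
    m=cv2.morphologyEx(cv2.inRange(hsv,lo,hi),cv2.MORPH_CLOSE,np.ones((9,9)))
    cs,_=cv2.findContours(m,cv2.RETR_EXTERNAL,cv2.CHAIN_APPROX_NONE)
    c=max(cs,key=cv2.contourArea); x,y,w,h=cv2.boundingRect(c); print(n,(x,y,w,h),onz(f,x+w/2,y+h/2,z))
s=bot.observe(); print(s["position"],s["tool_rot"],s["clock"],s["force"])
g=grab_frame("scene"); c=g["image"][190:330,210:400]; cv2.imwrite("pics/s5.png",np.hstack([cv2.resize(c,(456,336),interpolation=cv2.INTER_CUBIC),cv2.resize(f["image"],(336,252))[:,:] if 0 else cv2.copyMakeBorder(cv2.resize(f["image"],(336,252)),0,84,0,0,cv2.BORDER_CONSTANT)])[:,:,::-1])
E
```

```text
lip (279, 242, 94, 19) [ 0.51714333 -0.05589102  0.064     ]
red (296, 177, 56, 57) [ 0.48362504 -0.06095955  0.088     ]
[ 0.51949801 -0.05650487  0.12476005] [-3.14125066e+00  2.89190515e-03 -3.02649618e+00] 8.45 [ 0.11107382 -0.24218009 -0.9812977 ]
```

View pics/s5.png

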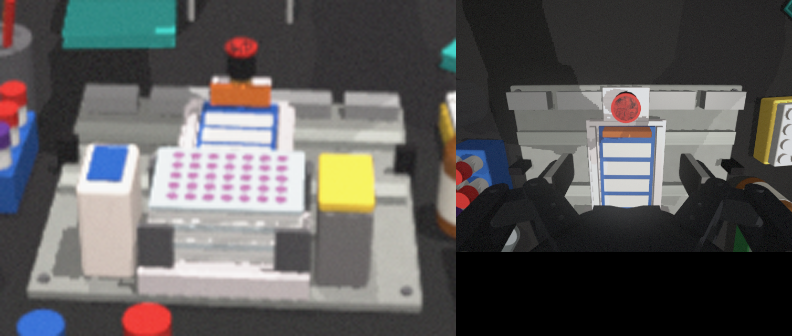

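The tray is home: lip against the front edge, stack upright in the fence. Next the knob, at (0.484,−0.0605).

Call:
arm_command --commands '[[[-18, -2, 0], 0, -1], [[-18, -2, 0], 0, -1], [[0, 0, -20], 0, -1], [[0, 0, -20], 0, -1], [[0, 0, -20], 0, -1], [[0, 0, -13], 0, -1], [[0, 0, 0], 0, -1], [[0, 0, 0], 0, 1], [[0, 0, 0], 0, 1], [[0, 0, 0], 0, 1], [[0, 0, 0], 0, 1], [[0, 0, 0], 0, 1], [[0, 0, 0], 0, 1]]' --newtons 60

```text
clock: 9.8
position: [0.4831, -0.0605, 0.051]
tool_rot: [-3.141, 0.001, -3.027]
force: [-2.2, -0.0, 9.4]
grip_width: 0.0289
finger_force: 58.3
```

Call:
arm_command --commands '[[[0, 0, 3], 0, 1], [[0, 0, 3], 0, 1], [[0, 0, 3], 0, 1], [[0, 0, 3], 0, 1], [[0, 0, 2], 0, 1], [[0, 0, 2], 0, 1], [[0, 0, 0], 0, 1]]'

```text
clock: 10.5
position: [0.483, -0.0605, 0.0665]
tool_rot: [-3.141, 0.001, -3.026]
force: [5.2, -1.6, -9.6]
grip_width: 0.0288
finger_force: 59.7
```

Call:
arm_command --commands '[[[0, -2, 0], 0, 1], [[0.5, -4, 0], 0, 1], [[0.5, -6, 0], 0, 1], [[1, -6, 0], 0, 1], [[0.5, -6, 0], 0, 1], [[0.5, -6, 0], 0, 1], [[1, -6, 0], 0, 1], [[0.5, -6, 0], 0, 1], [[1, -6, 0], 0, 1], [[0.5, -6, 0], 0, 1], [[1, -6, 0], 0, 1], [[0.5, -6, 0], 0, 1], [[1, -6, 0], 0, 1], [[0.5, -6, 0], 0, 1], [[0.5, -6, 0], 0, 1], [[1, -6, 0], 0, 1], [[0.5, -5, 0], 0, 1], [[0.3, -4.4, 0], 0, 1], [[0, 0, 0], 0, 1], [[0, 0, 0], 0, 1]]'

```text
clock: 12.5
position: [0.4946, -0.1599, 0.0663]
tool_rot: [-3.141, 0.001, -3.026]
force: [8.2, -1.3, -9.8]
grip_width: 0.0286
finger_force: 60.1
```

```bash
python3 - <<'E'
from h import *
s=bot.observe(); print(s["position"],s["tool_rot"],s["clock"],s["force"],s["moment"])
E
```

```text
[ 0.49459879 -0.15986002  0.06633209] [-3.14138427e+00  1.05456034e-03 -3.02629747e+00] 12.5 [ 8.24333038 -1.30527105 -9.79560649] [-3.10054182e-01 -1.54844258e+00 -1.33904622e-03]
```

Call:
arm_command --commands '[[[0.5, 0, -3], 0, 1], [[0, 0, -3], 0, 1], [[0, 0, -3], 0, 1], [[0, 0, -3], 0, 1], [[0, 0, -3], 0, 1], [[0, 0, -1], 0, 1], [[0, 0, 0], 0, 1]]'

```text
clock: 13.2
position: [0.4947, -0.1599, 0.051]
tool_rot: [-3.141, 0.001, -3.027]
force: [-0.7, -0.5, 14.2]
grip_width: 0.0287
finger_force: 62.9
```

The pin is fully down, at the same height as at the start. Release and check.

Call:
arm_command --commands '[[[0, 0, 0], 0, -1], [[0, 0, 0], 0, -1], [[0, 0, 0], 0, -1], [[0, 0, 0], 0, -1], [[0, 0, 20], 0, -1], [[0, 0, 30], 0, -1], [[0, 0, 40], 0, -1], [[-20, 0, 40], 0, -1], [[-20, 0, 0], 0, -1], [[0, 0, 0], 0, -1]]'

```text
clock: 14.2
position: [0.4528, -0.1602, 0.1813]
tool_rot: [-3.141, 0.001, -3.027]
force: [-0.1, 0.8, -0.3]
grip_width: 0.0857
finger_force: 0.0
```

```bash
python3 - <<'E'
from h import *
f=grab_frame("wrist")["image"]; g=grab_frame("scene"); c=g["image"][180:330,190:400]
a=cv2.resize(c,(448,320),interpolation=cv2.INTER_CUBIC); b=cv2.copyMakeBorder(cv2.resize(f,(352,264)),0,56,0,0,cv2.BORDER_CONSTANT)
cv2.imwrite("pics/s9.png",np.hstack([a,b])[:,:,::-1])
hsv=cv2.cvtColor(g["image"],cv2.COLOR_RGB2HSV); m=cv2.inRange(hsv,(0,150,90),(6,255,255)); m[:200]=0;m[225:]=0;m[:,:225]=0;m[:,400:]=0
ys,xs=np.nonzero(m); print("red seen",xs.mean(),ys.mean(),"pin down expected",proj(g,[.4955,-.1595,.088]),"12mm up",proj(g,[.4955,-.1595,.1]))
E
```

```text
red seen 269.74603174603175 208.9206349206349 pin down expected [269.64473884 208.10255244] 12mm up [269.48278001 203.75455687]
```

View pics/s9.png

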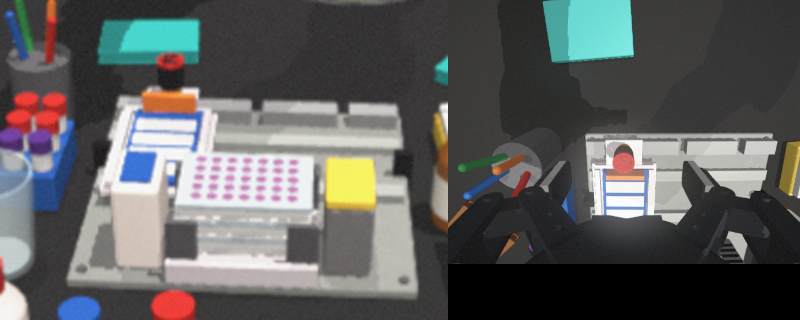

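The carriage sits in front of the scanner with the knob down: red top seen at row 208.9, expected 208.1 with the pin fully down. The tray lip is home at (170,102), and the stack is upright.

```bash
python3 -c "
from workcell import ticket; print(ticket.job_done())"
```

```text
the job is handed in; nothing more can be done
None
```

The job is handed in: the tray is home against the front stop, the plates are still stacked upright in their fence, and the carriage is in the scanner-side notch (−y) with the pin fully down, at about 14 s of the 45 s allowed.

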